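Shut and secure the lid of a board inspection fixture with its lift-and-turn button

ROBOT

A 7-joint arm with a two-finger parallel gripper is mounted at the origin on a cart in front of the work surface, level with it; the furniture and walls round the work are solid. World frame = base frame: x ahead of the robot, y to its left, z up, the work surface at z = 0. Lengths are in m, angles in rad, forces in N, time in s.
With the tool pointing down it reaches from about 0.35 to 0.9 m from the base axis. Payload 8.1 kg.
Tool frame: the origin (TCP) lies on the centre line of the jaws, within the pads' length; the fingertips stand 19 mm ahead of it and the grasp point (between the pads) is the TCP; z points along the fingers, y is the direction in which the jaws open and shut (so a half turn about z gives the same grasp; the last joint's range is limited). The gripper opens to 92 mm and grips with 3 to 60 N. Pads are 19 mm wide; open, the fingers measure 130 mm over their backs; the gripper's body (75 mm by 190 mm) begins 47 mm behind the grasp point.
Start: joints at [1.113, 0.434, 0.025, 1.573, -0.012, 1.134, -0.075], TCP at [0.217, -0.586, 0.246] pointing down, gripper open.
Joint ranges: [-2.62, 2.62], [-0.44, 2.09], [-1.27, 1.32], [0.08, 2.57], [-1.32, 4.46], [0.12, 2], [-2.74, 2.74]. Speed limits (rad/s): [2.22, 2.22, 3.01, 3.01, 3.14, 3.14, 3.14].

INTERFACE

Orientations are given as a rotation vector (axis times angle).
In Python, from cell import monitor, imaging, workorder, outline_of gives the robot as it stands.
- The arm moves only by the tool move_arm, never from a script. Its argument "series" is a list of rows, each a list of 6 numbers: the shift along the world's x, y, z in cm, then the turn, a rotation vector about the world's x, y, z in degrees. A call has 1 to 8 rows; each row shifts and turns the commanded pose from where the row before left it; what a row does not reach is not made up. A row lasts 1/10 s, in which the tool goes at most 50 mm and 8.59 degrees, less where a joint would pass 70% of its speed; a pose out of reach is approached as far as the arm can. A call with a gripper value outside its range is refused whole. "grip" is the opening, from 0 (shut) to 1 (fully open), set as the call begins (left out, the last holds). The fingers move at their own pace and stop on an object; "force" is the grip in N (left out, the last holds). Time passes only in rows, so rows that do not move let the fingers close. It gives the time, the measured TCP pose, the force and the opening at its end, in the units of the state.
- monitor.observe(): the state, without advancing time (a new reading comes with each control period).
- imaging.get_image(name): name is "scene" or "top"; returns a dict with "color" (480x640x3 uint8, red, green, blue), "fx", "fy", "cx", "cy" (pixels), "dist_coeffs" ([k1, k2, p1, p2, k3] as OpenCV has them; the pictures are not rectified), "rvec" (rotation vector, rad) and "tvec" (3), from world to camera coordinates, as OpenCV has them. Camera axes: x right, y down, z forward; pixel columns grow to the right and rows downward; lengths in m; the calibration is good to about 2 mm. A picture is of the moment at which its call begins. There is no depth.
- workorder.sign_off(): hands the job in, once; it reports no verdict.
Trained networks look in the newest picture that a camera, given by its name, has taken for a name from the list of things; names that differ only in an ending like _2 or _b are one class to them, and where a whole thing is asked for, a point or a joint stands for the part that bears it (a point fixed in the world has none). Each returns a list of dicts, best first, with "p" (0 to 1); they miss things now and then, are a little off and sometimes report something else, mostly with a low value. They report only what shows in the picture. A call takes as long as a camera call.
- outline_of(camera, thing): "mask" (480x640 bool, what is visible of it) and "rect" ([left, top, width, height] in pixels, round what is visible of it).
The state is a dict: "clock": time; "joints": joint angles; "dq": joint speeds; "joint_efforts": joint torques, N m; "position": TCP position; "ee_rot": TCP orientation; "force": force on the tool from outside, world axes, zero at the start; "ft_torque": the same for the moment, N m; "width": opening from 0.0 (shut) to 1.0 (fully open).
Only numpy, scipy, OpenCV 4.12 (cv2) and the standard library are available. Lean on these libraries where they do the work, as an engineer would, in place of code of your own. Each camera call takes 0.05 s, during which the arm holds its last target. There are 200 camera calls.

TASK

Shut the windowed lid of the board fixture and secure it with the T-handled turnbutton: lift the button, turn its wing over the shut lid and let it drop fully down into the notch of the keeper on the lid. The notch sits a little differently each time, so find it by sight or feel. Don't force anything or press hard on the lid, and leave the tape roll, the loupe and the stamp where they stand.

Things in the scene. Friction and masses are not known exactly. Their poses are not given: they have to be found in the camera images.
- fixture: Bare aluminium board fixture, fixed to the worktop. Its block spans x -135..+95, y -110..+110, z 0..40 mm from this origin, which lies at worktop height. x points from its front (button side) to its back (hinge side), z up. The lid's hinge line runs along y at x = +80, z = 44 mm. The turnbutton's upright axis is at x = -108, y = 0.
- lid (a joint): Angle of the dark steel lid with a clear window: 0 = shut flat, grows as the front edge rises, up to 1.25 rad; starts open. 160 mm deep from the hinge line forward, 200 wide, 8 thick; top at z = 48 mm when shut (the window, 25 to 115 mm from the hinge line, 1.5 mm lower). The hinge is stiff (0.35 N m): it stays where it is left and must be pushed right down, with 3 to 6 N.
- lid_front (a point): Middle of the lid's front edge, on its upper face.
- button_turn (a joint): Turn of the turnbutton about its upright axis, rad, counter-clockwise from above. 0: wing along fixture -y (right, clear of the lid); 1.571: along fixture +x, over the lid. Range -0.7..2.5, starts in -0.6..0.2, stays where left (0.04 N m). The wing passes 2 mm over the shut lid but strikes the keeper unless lifted over it; turned before the lid is shut it blocks the lid.
- button_lift (a joint): How far the button is lifted, m: 0 = down, at most 0.014. Spring and weight pull it down with about 5 N (down) to 7.5 N (fully lifted). Above 0.0065 the wing clears the keeper; about 0.005 while it rests on top of the keeper; 0 when it has dropped into the notch.
- t_handle (a point): Middle of the black T-handle bar on top of the button: 14 mm wide, 56 long (same direction as the wing, centred on the axis), 24 high; z = 74..98 mm when the button is down, this point at 86. Below it a 12 mm thick stem.
- wing_tip (a point): Middle of the outer end of the wing, on its underside (z = 50 mm when down): a flat steel bar 12 mm wide, 8 thick, reaching 60 mm from the button axis on one side only.
- tape_yellow_roll: Bystander: loose roll of tape lying flat left of the fixture, 63 mm across, 19 high; origin at its underside.
- loupe: Bystander: black eye loupe standing on its wide end right of the fixture, 41 mm across, 30 high; origin at its underside.
- qc_stamp: Bystander: hand stamp with wooden handle standing right of the fixture, 26 x 26 x 55 high; origin at its underside.
- lid_knob (a point): Top of a black knob, 20 mm wide and 18 high, on the lid's upper face near its front left corner.
- keeper_mid (a point): On the lid's front bar, 49 mm from the button axis when shut: middle of the range of the keeper, a low aluminium arc round the button axis, 16 mm wide, upright walls, top at z = 56 mm when shut, reaching 0.65 rad to either side of its notch. Notch 18 mm wide, its middle anywhere between button angles 1.37 and 1.77 and not measured; the wing drops in within 0.06 rad of it.

How it is judged:
By the outcome, as a careful person would: the job done as asked, in the order asked, and still so for the second after the job is handed in, with the robot touching nothing.
It also fails if it takes over 70 s, if anything falls off the work surface, if the arm or the gripper's body presses on something with over 40 N, if the wrist force passes 120 N, or if a joint passes its speed limit or range.

## Working session

There is one attempt and no reset: what is moved stays moved. The work goes in short steps, Python scripts to look and compute and a tool call to move; the robot and the scene stay as the last step left them, time stands still between calls to the robot, and variables do not carry over. Pictures are saved under pics/ and viewed, about 8 in all and at most 12, crops included, and the job is handed in when it is done.

Besides the shell and the picture viewer there is one more tool, called after "Request:" as name(argument=value, ...) on one line, values as JSON. move_arm: Moves the arm, as the interface text tells. Its arguments: {"type":"object","properties":{"series":{"type":"array"},"grip":{"type":"number"},"force":{"type":"number"}},"required":["series"]}

```bash
ls; mkdir -p pics; python3 - <<'E'
from cell import monitor, imaging, outline_of
import cv2, numpy as np
print(monitor.observe())
for n in ("scene","top"):
    im=imaging.get_image(n); cv2.imwrite(f"pics/a_{n}.png",im["color"][:,:,::-1])
    print(n,{k:np.round(v,4).tolist() for k,v in im.items() if k!="color"})
    for t in ("fixture","lid","t_handle","wing_tip","lid_knob","keeper_mid"):
        r=outline_of(n,t)
        print(t,[(round(d["p"],2),d["rect"],np.argwhere(d["mask"]).mean(0).round(1).tolist()) for d in r[:2]])
E
```

```text
pics
{'clock': 0.0, 'joints': array([ 1.11342057,  0.43526528,  0.02496337,  1.5740775 , -0.01158321,
        1.13398983, -0.07509517]), 'dq': array([ 1.25777501e-05,  2.31740144e-04,  5.95722430e-04, -1.92406688e-03,
       -9.32349166e-04,  2.98694471e-04, -9.19995376e-04]), 'joint_efforts': array([-5.58683205e-04, -6.67858744e+01,  9.84957442e-01, -3.14467156e+01,
       -6.04566769e-02,  4.27412486e-02,  9.12459450e-05]), 'position': array([ 0.21689878, -0.58565494,  0.24492614]), 'ee_rot': array([-3.09079728e+00, -5.54015939e-01,  6.81958697e-04]), 'force': array([-0.1198964 ,  0.44779657,  0.25993383]), 'ft_torque': array([-0.0219488 , -0.02185355, -0.0049873 ]), 'width': 0.9983506032319582}
scene {'fx': 581.0333, 'fy': 581.0333, 'cx': 326.2271, 'cy': 243.3901, 'dist_coeffs': [-0.039, 0.0, 0.0, 0.0, 0.0], 'rvec': [0.5768, -2.6448, 1.237], 'tvec': [0.3347, 0.3526, 1.0006]}
fixture [(0.91, [241.5, 182.6, 126.1, 138.0], [262.8, 302.5])]
lid [(0.62, [242.9, 184.4, 75.3, 72.0], [222.2, 278.9])]
t_handle [(0.97, [323.6, 247.8, 36.8, 22.6], [260.8, 338.2])]
wing_tip [(0.9, [324.0, 246.8, 35.6, 26.2], [260.2, 337.7]), (0.64, [240.6, 180.8, 125.7, 140.9], [262.8, 302.6])]
lid_knob [(0.91, [243.9, 187.5, 75.4, 72.5], [221.6, 279.6])]
keeper_mid [(0.92, [244.5, 185.7, 72.9, 72.9], [222.9, 278.1])]
top {'fx': 595.415, 'fy': 595.415, 'cx': 325.9292, 'cy': 246.1368, 'dist_coeffs': [-0.1321, 0.0, 0.0, 0.0, 0.0], 'rvec': [2.12, -2.1687, 0.1554], 'tvec': [-0.2797, 0.5181, 1.2218]}
fixture [(0.74, [247.9, 175.6, 112.9, 120.0], [234.2, 303.0])]
lid [(0.59, [248.9, 179.0, 103.7, 39.8], [199.5, 304.1])]
t_handle [(0.53, [286.7, 259.9, 34.4, 30.0], [276.1, 301.9])]
wing_tip [(0.59, [283.3, 261.2, 39.8, 32.7], [276.0, 302.0])]
lid_knob [(0.77, [251.6, 182.7, 107.1, 36.9], [199.5, 304.4])]
keeper_mid [(0.71, [244.8, 180.2, 108.4, 40.7], [199.6, 304.3]), (0.57, [158.9, 282.1, 33.1, 32.0], [297.5, 176.4])]
```

```bash
python3 - <<'E'
import cv2, numpy as np
a=cv2.imread("pics/a_scene.png")[150:350,200:400]; b=cv2.imread("pics/a_top.png")[140:340,200:400]
cv2.imwrite("pics/b.png",np.hstack([cv2.resize(x,(400,400),interpolation=cv2.INTER_CUBIC) for x in (a,b)]))
a=cv2.imread("pics/a_scene.png"); b=cv2.imread("pics/a_top.png")
cv2.imwrite("pics/c.png",np.hstack([cv2.resize(x,(400,300)) for x in (a,b)]))
E
```

```text
(no output)
```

View pics/b.png

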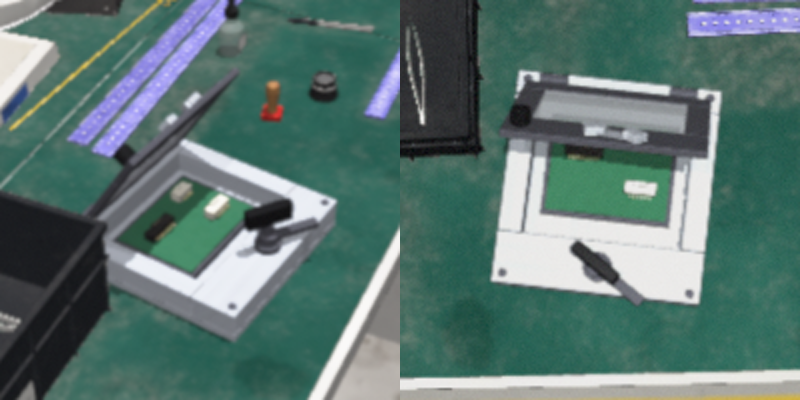

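View pics/c.png

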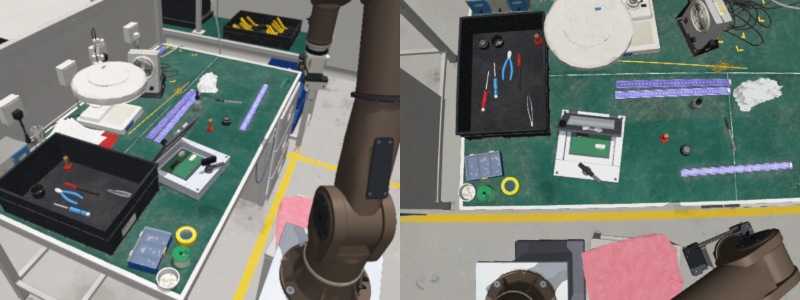

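```bash
cat > h.py <<'E'
import cv2, numpy as np
from cell import monitor, imaging, outline_of
from scipy.optimize import least_squares
def proj(im,P):
    return cv2.projectPoints(np.atleast_2d(np.float64(P)),np.array(im["rvec"]),np.array(im["tvec"]),np.array([[im["fx"],0,im["cx"]],[0,im["fy"],im["cy"]],[0,0,1]]),np.array(im["dist_coeffs"]))[0].reshape(-1,2)
def toW(q,P):
    c,s=np.cos(q[2]),np.sin(q[2]); P=np.atleast_2d(np.float64(P))
    return np.c_[q[0]+c*P[:,0]-s*P[:,1], q[1]+s*P[:,0]+c*P[:,1], P[:,2]]
def lidpt(a,d,y,n=4):   # d mm from hinge forward, n mm above hinge plane
    return np.array([80-d*np.cos(a)+n*np.sin(a)*1, y, 44+d*np.sin(a)+n*np.cos(a)])/1e3
def wing(b,r,z,w=0): # b button angle
    return np.array([-108+r*np.sin(b)+w*np.cos(b), -r*np.cos(b)+w*np.sin(b), z])/1e3
E
cat > fit.py <<'E'
from h import *
S=imaging.get_image("scene"); T=imaging.get_image("top")
t=lambda u,v:((u-400)/2+199.75,v/2+139.75); s=lambda u,v:(u/2+199.75,v/2+149.75)
obs=[(T,(.095,.11,.04),t(520,70)),(T,(.095,-.11,.04),t(721,92)),(T,(-.135,-.11,.04),t(700,303)),(T,(-.135,.11,.04),t(491,280)),
(S,(-.135,-.11,.04),s(336,202)),(S,(-.135,.11,.04),s(232,317))]
def model(p): 
    o=[proj(im,toW(p,P))[0]-uv for im,P,uv in obs]
    a,b=p[3],p[4]
    for im,P,uv in [(S,lidpt(a,160,-100),s(238,70)),(S,lidpt(a,160,100),s(90,215)),(T,wing(b,60,58),t(640,300)),(S,wing(b,60,58),s(318,222)),
      (T,wing(b,-28,98),t(577,243)),(T,wing(b,28,98),t(614,278))]: o.append(proj(im,toW(p,P))[0]-uv)
    return np.array(o)
r=least_squares(lambda p:model(p).ravel(),[.5,.1,0,.8,0],loss="soft_l1")
p=r.x;print(p.round(4));print(model(p).round(1).tolist())
print("axis",toW(p,[-.108,0,.086]).round(4),"lidfront",toW(p,lidpt(p[3],160,0)).round(4),"shut front",toW(p,lidpt(0,160,0)).round(4), "knob?",toW(p,lidpt(p[3],145,85,22)).round(4))
E
python3 fit.py
```

```text
[ 0.5629 -0.2461 -0.1358  0.9635 -0.6074]
[[-1.0, -0.7], [-0.0, -0.7], [-1.0, 0.3], [-0.7, -0.1], [0.1, -1.9], [0.4, -1.0], [0.6, -0.6], [20.9, -25.8], [-0.4, 1.4], [-0.8, -2.0], [-2.1, -0.5], [0.3, 0.4]]
axis [[ 0.4558 -0.2315  0.086 ]] lidfront [[ 0.5549 -0.2451  0.1777]] shut front [[ 0.4836 -0.2353  0.048 ]] knob? [[ 0.5895 -0.164   0.1756]]
```

```bash
cat > h2.py <<'E'
from h import *
q=[.5629,-.2461,-.1358]
E
python3 - <<'E'
from h2 import *
prev=np.array([.2169,-.5857,.2449])
for a in [1.1,.96,.85,.75,.65,.55,.45,.35,.25,.15,.1,.05,0]:
    P=lidpt(a,150,-68); P[0]+=.0095*np.cos(min(a*5,0)) ; P[2]+=.019
    W=toW(q,P)[0]; print(a,W.round(4),((W-prev)*100).round(1)); prev=W
E
```

```text
1.1 [ 0.5785 -0.3169  0.1985] [36.2 26.9 -4.6]
0.96 [ 0.5604 -0.3144  0.1882] [-1.8  0.2 -1. ]
0.85 [ 0.5473 -0.3126  0.1783] [-1.3  0.2 -1. ]
0.75 [ 0.5363 -0.3111  0.1682] [-1.1  0.1 -1. ]
0.65 [ 0.5265 -0.3098  0.157 ] [-1.   0.1 -1.1]
0.55 [ 0.5177 -0.3086  0.1448] [-0.9  0.1 -1.2]
0.45 [ 0.5103 -0.3075  0.1318] [-0.7  0.1 -1.3]
0.35 [ 0.5041 -0.3067  0.1182] [-0.6  0.1 -1.4]
0.25 [ 0.4994 -0.306   0.104 ] [-0.5  0.1 -1.4]
0.15 [ 0.496  -0.3056  0.0894] [-0.3  0.  -1.5]
0.1 [ 0.4949 -0.3054  0.082 ] [-0.1  0.  -0.7]
0.05 [ 0.4941 -0.3053  0.0745] [-0.1  0.  -0.7]
0 [ 0.4938 -0.3053  0.067 ] [-0.   0.  -0.7]
```

Request:
move_arm(series=[[4, 4, 0, 0, 0, -7], [4, 4, 0, 0, 0, -7], [4, 4, 0, 0, 0, -7], [4, 4, 0, 0, 0, -7], [4, 4, 0, 0, 0, 0]], grip=0, force=20)

```text
clock: 1.3
position: [0.3951, -0.4077, 0.246]
ee_rot: [3.134, -0.217, 0.001]
force: [0.7, -0.2, -0.2]
width: 0.612
```

Request:
move_arm(series=[[4, 1.8, 0, 0, 0, 0], [4, 1.8, 0, 0, 0, 0], [4, 1.8, 0, 0, 0, 0], [4, 1.5, 0, 0, 0, 0], [0, 0, -1.5, 0, 0, 0], [0, 0, -1.5, 0, 0, 0], [0, 0, 0, 0, 0, 0], [0, 0, 0, 0, 0, 0]])

```text
clock: 2.1
position: [0.5537, -0.3405, 0.2159]
ee_rot: [-3.134, 0.211, 0.001]
force: [0.0, -0.3, 0.4]
width: 0.005
```

```bash
python3 - <<'E'
from h2 import *
a=imaging.get_image("scene")["color"][100:340,180:420,::-1]; b=imaging.get_image("top")["color"][120:320,200:400,::-1]
cv2.imwrite("pics/d.png",np.hstack([cv2.resize(x,(400,400),interpolation=cv2.INTER_CUBIC) for x in (a,b)]))
print(monitor.observe()["position"])
E
```

```text
[ 0.55407451 -0.3408008   0.21679005]
```

View pics/d.png

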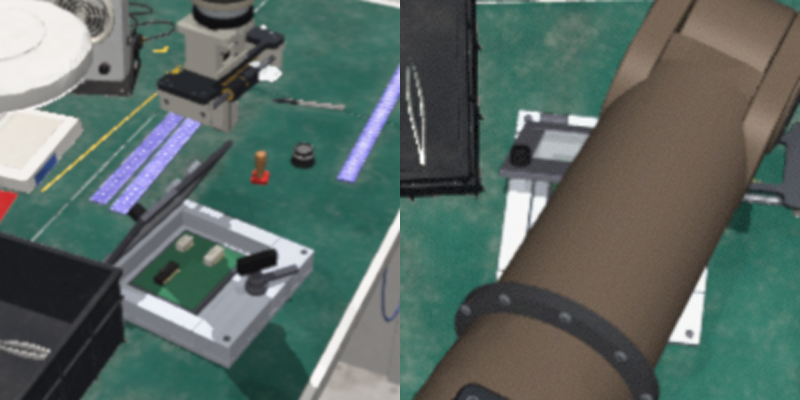

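Request:
move_arm(series=[[2.2, 2.4, 0, 0, 0, 0], [0, 0, -1.0, 0, 0, 0], [0, 0, -0.8, 0, 0, 0], [-1.8, 0.2, -1.0, 0, 0, 0], [-1.3, 0.2, -1.0, 0, 0, 0], [0, 0, 0, 0, 0, 0]])

```text
clock: 2.8
position: [0.5422, -0.3131, 0.1768]
ee_rot: [-3.134, 0.214, 0.005]
force: [-0.6, -0.4, -0.8]
width: 0.003
```

Request:
move_arm(series=[[-0.6, 0.1, -1.0, 0, 0, 0], [-1.0, 0.1, -1.1, 0, 0, 0], [-0.9, 0.1, -1.2, 0, 0, 0], [0, 0, 0, 0, 0, 0]])

```text
clock: 3.2
position: [0.5183, -0.3093, 0.1434]
ee_rot: [-3.134, 0.211, 0.004]
force: [0.3, 0.4, 0.3]
width: 0.007
```

```bash
python3 - <<'E'
from h2 import *
a=imaging.get_image("scene")["color"][140:340,220:380,::-1]
cv2.imwrite("pics/e.png",cv2.resize(a,(480,600),interpolation=cv2.INTER_CUBIC))
print(monitor.observe()["force"])
E
```

```text
[ 0.49531477  0.19934417 -0.75245738]
```

View pics/e.png

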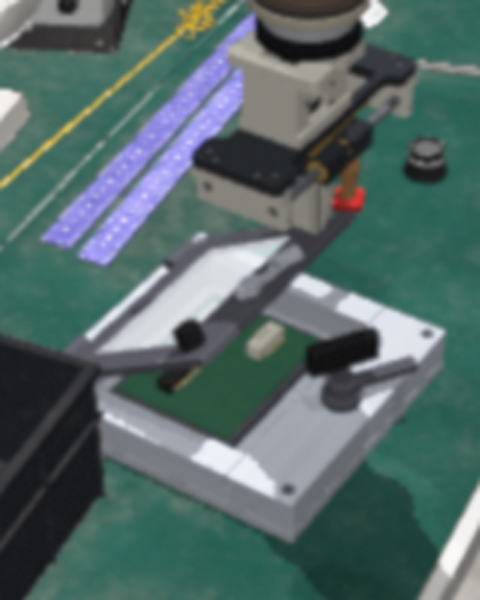

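The lid is following the fingertips: it now sits clearly lower, and its front bar is visible under the tips at about (310,235). I'll continue along the arc.

Request:
move_arm(series=[[-0.8, 0.1, -1.2, 0, 0, 0], [-0.6, 0.1, -1.3, 0, 0, 0], [-0.5, 0.1, -1.3, 0, 0, 0], [-0.3, 0, -1.4, 0, 0, 0], [-0.2, 0, -0.8, 0, 0, 0], [0, 0, 0, 0, 0, 0]])

```text
clock: 3.85
position: [0.4958, -0.3063, 0.0842]
ee_rot: [-3.134, 0.21, 0.002]
force: [-0.7, -0.0, -0.4]
width: 0.003
```

Request:
move_arm(series=[[-0.1, 0, -0.6, 0, 0, 0]])

```text
clock: 3.95
position: [0.4961, -0.3067, 0.0797]
ee_rot: [3.134, -0.21, 0.003]
force: [1.1, 0.6, -0.3]
width: 0.004
```

Request:
move_arm(series=[[0, 0, -0.4, 0, 0, 0], [0, 0, -0.2, 0, 0, 0]])

```text
clock: 4.15
position: [0.4952, -0.3065, 0.0727]
ee_rot: [3.134, -0.21, 0.001]
force: [0.0, -0.5, -0.0]
width: 0.004
```

Request:
move_arm(series=[[0, 0, -0.2, 0, 0, 0]])

```text
clock: 4.25
position: [0.4951, -0.3065, 0.0708]
ee_rot: [3.134, -0.21, 0.001]
force: [-0.7, -0.7, 1.4]
width: 0.003
```

Request:
move_arm(series=[[0, 0, -0.2, 0, 0, 0]])

```text
clock: 4.35
position: [0.495, -0.3065, 0.0688]
ee_rot: [3.134, -0.21, 0.0]
force: [0.4, 0.3, 0.4]
width: 0.003
```

Request:
move_arm(series=[[0, 0, -0.2, 0, 0, 0]])

```text
clock: 4.45
position: [0.495, -0.3065, 0.0669]
ee_rot: [3.134, -0.211, 0.001]
force: [-3.4, 0.6, 18.7]
width: 0.005
```

Request:
move_arm(series=[[0, 0, 0.1, 0, 0, 0], [0, 0, 3, 0, 0, 0], [0, 0, 4, 0, 0, 0], [-1, -1, 3, 0, 0, 8], [-1, -1, 0, 0, 0, 8], [-1, -1, 0, 0, 0, 8], [0, 0, 0, 0, 0, 8]], grip=1)

```text
clock: 5.15
position: [0.463, -0.3382, 0.1679]
ee_rot: [3.069, 0.666, -0.002]
force: [-0.2, -0.4, -0.9]
width: 0.565
```

Request:
move_arm(series=[[-2, -4.5, 0, 0, 0, 8], [0, -4.5, 0, 0, 0, 8], [0, -4.5, 0, 0, 0, 7], [0, 0, 0, 0, 0, 0]])

```text
clock: 5.55
position: [0.4416, -0.4786, 0.1671]
ee_rot: [2.877, 1.254, -0.004]
force: [-0.4, 0.5, -0.1]
width: 0.915
```

```bash
python3 - <<'E'
from h2 import *
S=imaging.get_image("scene");T=imaging.get_image("top")
a=S["color"][150:350,210:410,::-1]; b=T["color"][160:310,230:380,::-1]
cv2.imwrite("pics/f.png",np.hstack([cv2.resize(x,(400,400),interpolation=cv2.INTER_CUBIC) for x in (a,b)]))
o=monitor.observe();print(o["position"],o["ee_rot"],o["joints"].round(2),o["width"])
for c in("scene","top"):
    r=outline_of(c,"t_handle");print([(d["p"],d["rect"]) for d in r[:2]])
E
```

```text
[ 0.44405753 -0.47205954  0.16699327] [-2.87856471e+00 -1.25573780e+00  2.44149335e-04] [ 0.86  0.55 -0.19  1.59  0.12  1.01 -0.12] 0.9836566957935322
[(0.78, [320.5, 248.4, 41.5, 22.8])]
[(0.66, [287.9, 259.3, 34.8, 33.3])]
```

View pics/f.png

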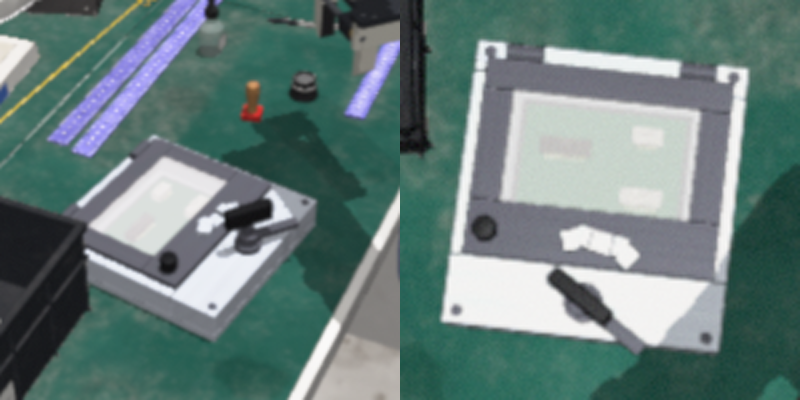

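```bash
cat > fit2.py <<'E'
from h import *
S=imaging.get_image("scene"); T=imaging.get_image("top")
t=lambda u,v:((u-400)*.375+229.7,v*.375+159.7); s=lambda u,v:(u/2+209.75,v/2+149.75)
obs=[(T,(.095,.11,.04),t(479,39)),(T,(.095,-.11,.04),t(749,68)),(T,(-.135,-.11,.04),t(719,352)),(T,(-.135,.11,.04),t(441,321)),
(S,(-.135,-.11,.04),s(316,203)),(S,(-.135,.11,.04),s(211,320)),(T,(-.08,-.1,.048),t(720,282)),(T,(-.08,.1,.048),t(462,253)),(S,(-.08,.1,.048),s(176,287))]
def model(p):
    o=[proj(im,toW(p,P))[0]-uv for im,P,uv in obs]
    b=p[3]
    for im,P,uv in [(T,wing(b,60,58),t(643,349)),(T,wing(b,-28,98),t(555,276)),(T,wing(b,28,98),t(604,314)),(S,wing(b,60,58),s(297,226))]: o.append(proj(im,toW(p,P))[0]-uv)
    return np.array(o)
r=least_squares(lambda p:model(p).ravel(),[.56,-.25,-.13,-.6],loss="soft_l1")
p=r.x;print(p.round(4));print(model(p).round(1).tolist())
print("axis",toW(p,[-.108,0,.086]).round(4))
for g in np.arange(.8,2.4,.1): print(round(g,1),proj(T,toW(p,wing(g,49,56)))[0].round(1), ((proj(T,toW(p,wing(g,49,56)))[0]-[229.7,159.7])/.375+[400,0]).round())
c=T["color"][235:270,280:330,::-1]
cv2.imwrite("pics/g.png",cv2.resize(c,None,fx=16,fy=16,interpolation=cv2.INTER_CUBIC))
E
python3 fit2.py
```

```text
[ 0.5619 -0.2468 -0.1361 -0.5739]
[[-0.2, 0.1], [0.0, 0.3], [-0.3, 0.4], [-0.2, 0.0], [0.6, -2.5], [1.4, -2.6], [-2.4, -0.4], [-0.5, -0.2], [-0.6, -2.0], [-0.5, 0.3], [-1.6, -1.6], [1.5, 1.8], [-0.2, -4.6]]
axis [[ 0.4549 -0.2322  0.086 ]]
0.8 [316.3 257.7] [631. 261.]
0.9 [314.7 256. ] [627. 257.]
1.0 [313.  254.4] [622. 253.]
1.1 [311.1 253. ] [617. 249.]
1.2 [309.  251.8] [612. 246.]
1.3 [306.9 250.8] [606. 243.]
1.4 [304.7 250.1] [600. 241.]
1.5 [302.4 249.5] [594. 240.]
1.6 [300.1 249.2] [588. 239.]
1.7 [297.7 249.2] [581. 239.]
1.8 [295.4 249.3] [575. 239.]
1.9 [293.1 249.7] [569. 240.]
2.0 [290.8 250.3] [563. 242.]
2.1 [288.6 251.1] [557. 244.]
2.2 [286.5 252.2] [551. 247.]
2.3 [284.5 253.4] [546. 250.]
```

View pics/g.png

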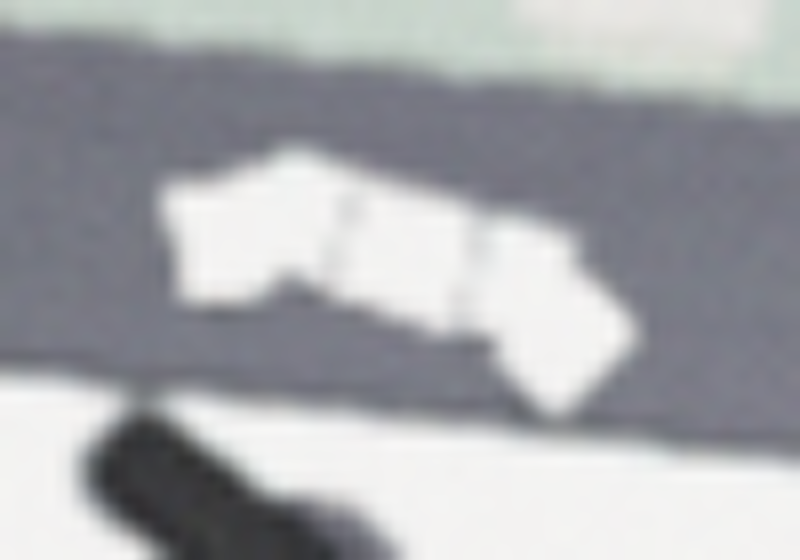

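Request:
move_arm(series=[[0.2, 4, 0, 0, 0, 1], [0.2, 4, 0, 0, 0, 0], [0.2, 4, 0, 0, 0, 0], [0.2, 4, 0, 0, 0, 0], [0.2, 4, 0, 0, 0, 0], [0.1, 4, 0, 0, 0, 0], [0, 0, 0, 0, 0, 0], [0, 0, 0, 0, 0, 0]], grip=1)

```text
clock: 6.65
position: [0.4562, -0.2297, 0.1682]
ee_rot: [2.863, 1.291, 0.0]
force: [0.4, -1.0, -0.4]
width: 1.001
```

Request:
move_arm(series=[[-0.1, -0.2, -2, 0, 0, 0], [0, 0, -2, 0, 0, 0], [0, 0, -2, 0, 0, 0], [0, 0, -1, 0, 0, 0], [0, 0, -1, 0, 0, 0], [0, 0, 0, 0, 0, 0]])

```text
clock: 7.25
position: [0.4543, -0.2336, 0.0869]
ee_rot: [-2.866, -1.285, 0.002]
force: [0.2, -0.2, -1.0]
width: 0.998
```

Request:
move_arm(series=[[0, 0, 0, 0, 0, 0], [0, 0, 0, 0, 0, 0], [0, 0, 0, 0, 0, 0], [0, 0, 0, 0, 0, 0], [0, 0, 0, 0, 0, 0], [0, 0, 0, 0, 0, 0], [0, 0, 0, 0, 0, 0], [0, 0, 0, 0, 0, 0]], grip=0, force=25)

```text
clock: 8.05
position: [0.4549, -0.2333, 0.0877]
ee_rot: [2.866, 1.286, 0.0]
force: [-0.2, 0.0, -0.1]
width: 0.35
```

Request:
move_arm(series=[[0, 0, 0, 0, 0, 0], [0, 0, 0, 0, 0, 0], [0, 0, 0, 0, 0, 0], [0, 0, 0, 0, 0, 0], [0, 0, 0, 0, 0, 0]])

```text
clock: 8.55
position: [0.4544, -0.2329, 0.0877]
ee_rot: [-2.865, -1.286, 0.001]
force: [-3.3, 2.9, 5.1]
width: 0.154
```

Request:
move_arm(series=[[0, 0, 0.3, 0, 0, 0], [-0.04, 0.03, 0.4, 0, 0, 0], [0, 0, 0.3, 0, 0, 0], [0, 0, 0, 0, 0, 0]])

```text
clock: 8.95
position: [0.4543, -0.2329, 0.0979]
ee_rot: [-2.866, -1.286, 0.0]
force: [-0.6, 2.5, -6.6]
width: 0.152
```

Request:
move_arm(series=[[0, 0, 0, 0, 0, 6], [0, 0, 0, 0, 0, 6], [0, 0, 0, 0, 0, 6], [0, 0, 0, 0, 0, 6], [0, 0, 0, 0, 0, 6]])

```text
clock: 9.45
position: [0.4544, -0.2329, 0.0976]
ee_rot: [-2.432, -1.989, -0.0]
force: [-0.3, 2.5, -6.7]
width: 0.152
```

Request:
move_arm(series=[[0, 0, 0, 0, 0, 6], [0, 0, 0, 0, 0, 6], [0, 0, 0, 0, 0, 6], [0, 0, 0, 0, 0, 0]])

```text
clock: 9.85
position: [0.4544, -0.2329, 0.0975]
ee_rot: [-2.094, -2.342, -0.001]
force: [-0.2, 1.5, -6.4]
width: 0.151
```

Request:
move_arm(series=[[0, 0, 0, 0, 0, 7], [0, 0, 0, 0, 0, 7], [0, 0, 0, 0, 0, 7], [0, 0, 0, 0, 0, 7], [0, 0, 0, 0, 0, 7]])

```text
clock: 10.35
position: [0.4546, -0.2328, 0.0976]
ee_rot: [1.293, 2.863, 0.001]
force: [0.5, 3.1, -7.3]
width: 0.153
```

Request:
move_arm(series=[[0, 0, 0, 0, 0, 7], [0, 0, 0, 0, 0, 7], [0, 0, 0, 0, 0, 7], [0, 0, 0, 0, 0, 7], [0, 0, 0, 0, 0, 3], [0, 0, 0, 0, 0, 0], [0, 0, 0, 0, 0, 0]])

```text
clock: 11.05
position: [0.4546, -0.2327, 0.0976]
ee_rot: [0.488, 3.103, 0.001]
force: [0.8, 4.1, -6.3]
width: 0.151
```

```bash
python3 - <<'E'
from h2 import *
S=imaging.get_image("scene");T=imaging.get_image("top")
a=S["color"][200:300,260:360,::-1]; b=T["color"][200:300,250:350,::-1]
cv2.imwrite("pics/k.png",np.hstack([cv2.resize(x,(400,400),interpolation=cv2.INTER_CUBIC) for x in (a,b)]))
o=monitor.observe();r=o["ee_rot"];ty=np.degrees(2*np.arctan2(r[1],r[0]))-90
print(o["position"],o["joints"].round(2),"b",((ty+90+7.8+180-90)%360-180+0)) 
print("tooly",ty)
E
```

```text
[ 0.45458632 -0.23269011  0.09771332] [ 0.93  0.55 -0.76  1.97  0.52  0.82  1.14] b 79.99799226065392
tooly 72.1979922606539
```

View pics/k.png

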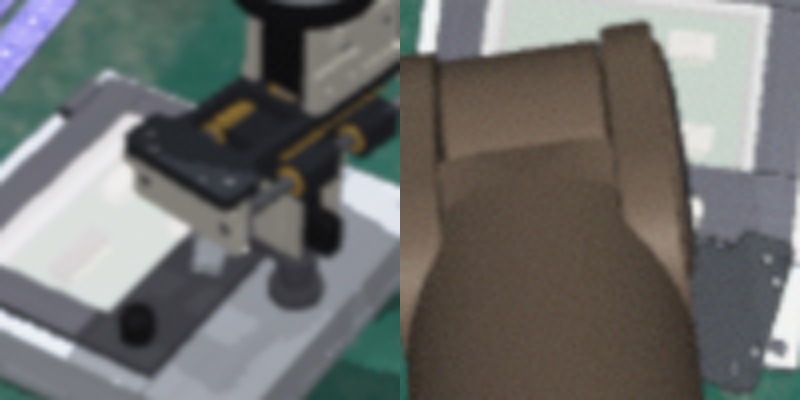

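Request:
move_arm(series=[[0, 0, -0.4, 0, 0, 0], [0, 0, -0.15, 0, 0, 0], [0, 0, 0, 0, 0, 0]])

```text
clock: 11.45
position: [0.4546, -0.2327, 0.0921]
ee_rot: [0.484, 3.104, 0.0]
force: [0.2, 5.2, -5.4]
width: 0.15
```

Request:
move_arm(series=[[0, 0, -0.1, 0, 0, 0], [0, 0, 0, 0, 0, 0]])

```text
clock: 11.65
position: [0.4546, -0.2327, 0.0913]
ee_rot: [0.484, 3.104, 0.0]
force: [-0.9, 5.4, -5.3]
width: 0.147
```

Request:
move_arm(series=[[0, 0.03, -0.1, 0, 0, 0], [0, 0, -0.1, 0, 0, 0], [0, 0, 0, 0, 0, 0]])

```text
clock: 11.95
position: [0.4546, -0.2327, 0.0892]
ee_rot: [0.483, 3.104, 0.0]
force: [-0.1, 4.5, -5.7]
width: 0.152
```

Request:
move_arm(series=[[0, 0, -0.1, 0, 0, 0], [0, 0, 0, 0, 0, 0]])

```text
clock: 12.15
position: [0.4546, -0.2327, 0.0882]
ee_rot: [0.483, 3.104, 0.0]
force: [0.9, 4.6, -4.5]
width: 0.151
```

Request:
move_arm(series=[[0, 0, -0.05, 0, 0, 0], [0, 0, 0, 0, 0, 0]])

```text
clock: 12.35
position: [0.4546, -0.2327, 0.0879]
ee_rot: [0.483, 3.104, -0.0]
force: [0.4, 4.5, -3.5]
width: 0.151
```

Request:
move_arm(series=[[0, 0, -0.02, 0, 0, 0], [0, 0, 0, 0, 0, 0], [0, 0, 0, 0, 0, 0], [0, 0, 0, 0, 0, 0], [0, 0, 0, 0, 0, 0], [0, 0, 0, 0, 0, 0]], grip=0.6)

```text
clock: 12.95
position: [0.4545, -0.2328, 0.0876]
ee_rot: [0.483, 3.104, -0.0]
force: [0.1, -0.0, -0.4]
width: 0.587
```

Request:
move_arm(series=[[0, 0, 2, 0, 0, 0], [0, 0, 3, 0, 0, 0], [0, 0, 4, 0, 0, 0], [0, -4, 1, 0, 0, 0], [0, -4, 0, 0, 0, 0], [0, -4, 0, 0, 0, 0], [0, -4, 0, 0, 0, 0], [0, -4, 0, 0, 0, 0]])

```text
clock: 13.75
position: [0.4541, -0.4345, 0.1876]
ee_rot: [-0.483, -3.104, 0.0]
force: [1.0, 0.5, -0.4]
width: 0.596
```

Request:
move_arm(series=[[0, -4, 0, 0, 0, 0], [0, 0, 0, 0, 0, 0], [0, 0, 0, 0, 0, 0]])

```text
clock: 14.05
position: [0.454, -0.4733, 0.1869]
ee_rot: [-0.486, -3.103, -0.001]
force: [-0.1, 1.2, 0.5]
width: 0.605
```

```bash
python3 - <<'E'
from h import *
q=[.5619,-.2468,-.1361]
S=imaging.get_image("scene");T=imaging.get_image("top")
a=S["color"][200:300,260:360,::-1]; b=T["color"][215:295,260:340,::-1]
cv2.imwrite("pics/l.png",np.hstack([cv2.resize(x,(400,400),interpolation=cv2.INTER_CUBIC) for x in (a,b)]))
print(monitor.observe()["position"])
for L in (0,5,10):
    for n,P in [("bar-",wing(1.4,-28,98+L)),("bar+",wing(1.4,28,98+L)),("tip",wing(1.4,60,58+L))]:
        W=toW(q,P); print(L,n,((proj(S,W)[0]-[260,200]+.5)*4).round(),((proj(T,W)[0]-[260,215]+.5)*5+[400,0]).round())
E
```

```text
[ 0.4549056  -0.47130795  0.1875008 ]
0 bar- [338. 233.] [567. 347.]
0 bar+ [259. 186.] [607. 213.]
0 tip [215. 216.] [633. 152.]
5 bar- [338. 226.] [566. 345.]
5 bar+ [259. 179.] [606. 211.]
5 tip [215. 209.] [633. 150.]
10 bar- [339. 218.] [565. 344.]
10 bar+ [259. 172.] [606. 210.]
10 tip [215. 202.] [632. 148.]
```

View pics/l.png

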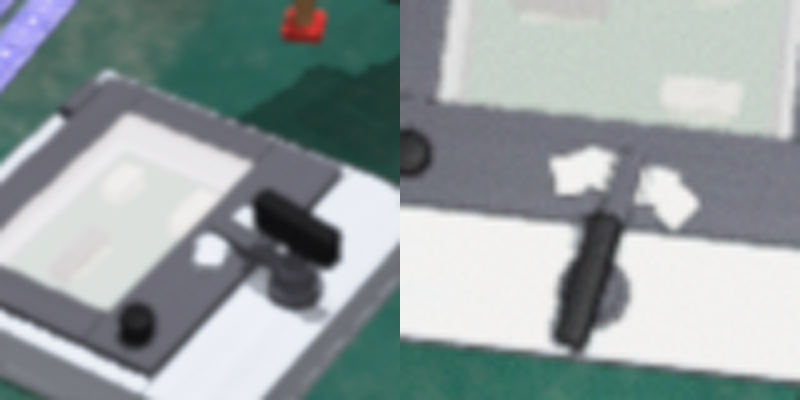

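The wing lies between the two keeper halves: its tip is at about (628,150) in the top view. In the scene view, the bar and tip heights match a lift of 0. The gripper is clear, so I'm handing in.

```bash
python3 -c "
from cell import workorder
print(workorder.sign_off())"
```

```text
the job is handed in; nothing more can be done
None
```

The lid is shut and the turnbutton's wing is down in the keeper notch. I handed the job in at about 14 s on the robot clock; the sign-off gives no verdict.

- **Lid:** I pushed it down along its arc with closed fingertips on the front bar. The highest reading was about 19 N, when it met the stop. That is above the 3–6 N needed to move it, and I backed off at once.
- **Button:** I gripped the T-handle, lifted it 10 mm and turned it about 114° to a button angle of about 1.40 rad. That was where the top camera showed the notch. I then lowered it in small steps.
- **Seating:** The pull stayed at about 5 N past the height where the keeper would have stopped the wing. It eased only near the bottom, with the gripper back within 0.2 mm of the height where it first took hold.
- **Last pictures:** The wing lies centred between the keeper halves, and the handle heights fit a fully dropped button. In the scene view they sit slightly low, by 1–3 pixels, about the same as the earlier fit error in that camera. The gripper was clear of everything.
- **Bystanders:** The arm's path stayed well away from the tape roll, the loupe and the stamp. I did not measure their positions again at the end.

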